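# Check the lid springs of the bench centrifuge

## Robot

A 6-joint arm with a two-finger parallel gripper is mounted at the origin on the work surface. World frame = base frame: x ahead of the robot, y to its left, z up, the work surface at z = 0. Lengths are in m, angles in rad, forces in N, time in s.
With the tool pointing down it reaches from about 0.375 to 0.9 m from the base axis. Payload 3.1 kg.
Tool frame: the origin (TCP) lies at the very end of the fingers, on their centre line; the grasp point (between the pads) lies 19 mm behind it; z points along the fingers, y is the direction in which the jaws open and shut (so a half turn about z gives the same grasp; the last joint's range is limited). The gripper opens to 87 mm and grips with 3 to 60 N. Pads are 19 mm wide; open, the fingers measure 117 mm over their backs; the gripper's body (75 mm by 190 mm) begins 51 mm behind the grasp point.
Start: joints at [1.034, 0.527, 1.433, -0, 1.181, -0.178], TCP at [0.219, 0.585, 0.223] pointing down, gripper open.
Joint ranges: [-3.08, 3.08], [-0.75, 2.2], [0.22, 2.44], [-1.43, 4.57], [0, 2.65], [-2.85, 2.85]. Speed limits (rad/s): [2.79, 2.79, 3.14, 3.14, 3.14, 3.14].

## Interface

Orientations are given as a unit quaternion [x, y, z, w].
In Python, from rig import robot gives the robot as it stands.
- The arm moves only by the tool arm_command, never from a script. Its argument "targets" is a list of rows, each a list of 5 numbers: the shift along the tool's x, y, z in cm, then the turn about the tool's z in rad, then the finger opening in cm, from 0 to 8.7. In form: [[dx, dy, dz, spin, hand], ...]. A call has 1 to 5 rows; each row is the pose to reach, as a shift and turn from the pose commanded when the call began, along the tool's axes at that moment; what a row does not reach only later rows make up. A row lasts 1/8 s, in which the tool goes at most 62.5 mm and 10.7 degrees, less where a joint would pass 70% of its speed; a pose out of reach is approached as far as the arm can. A call with a gripper value outside its range is refused whole. The fingers move at their own pace and stop on an object; "newtons" is the grip in N (left out, the last holds). Time passes only in rows, so rows that repeat a pose let the fingers close. It gives the time, the measured TCP pose, the force and the opening at its end, in the units of the state.
- robot.get_obs(): the state, without advancing time (a new reading comes with each control period).
- robot.camera(name): name is "scene" or "top" or "wrist"; returns (picture, depth): 400x640x3 uint8, red, green, blue; 400x640 float32, m along the optical axis (not along the pixel's ray), 0 where there is no reading.
- robot.camera_model(name): a dict with "mtx" (3x3 intrinsics, pixels), "extrinsics" (4x4, takes a point from world to camera coordinates). Camera axes: x right, y up, looking along -z (the intrinsics and any distortion apply to the point x, -y, -z); pixel columns grow to the right and rows downward; lengths in m; the calibration is good to about 2 mm. A picture is of the moment at which its call begins: read the wrist's pose just before it. camera_model takes no time and is no camera call; for the wrist camera it gives the pose at the moment of the call.
- robot.hand_in(): hands the job in, once; it reports no verdict.
The state is a dict: "time": time; "q": joint angles; "joint_velocities": joint speeds; "joint_torque": joint torques, N m; "position": TCP position; "tool_rot": TCP orientation; "ft_force": force on the tool from outside, world axes, zero at the start; "moment": the same for the moment, N m; "grip_width": finger opening in m.
Only numpy, scipy, OpenCV 4.12 (cv2) and the standard library are available. Lean on these libraries where they do the work, as an engineer would, in place of code of your own. Each camera call takes 0.05 s, during which the arm holds its last target.

## Task

The lid springs of the small bench centrifuge are being checked. First take the test cartridge that someone left on the closed lid, set it down upright in the steel tray with the other two cartridges and let go of it. Then take the lid by its front grip, raise it past its balance point (about 46 degrees open, where the springs begin to lift it by themselves), ease it back to just below that point, about 40 degrees open, and finish there, still holding the lid steady by its grip: never let it fly up towards its stop or drop, and do not disturb the other things on the bench.

Things in the scene. Friction and masses are not known exactly. Their poses are not given: they have to be found in the camera images.
- centrifuge: white bench microcentrifuge, 226 mm wide (its y), 240 mm deep (its x), 121 mm high with the lid closed, standing fixed on the bench; origin on the bench under its middle; its sloping control panel and the lid grip face its own -x (towards the robot), the hinge is at the back (+x). It may stand turned by up to 15 degrees
- lid (a joint): opening angle of the lid in rad: 0 closed, grows as its front edge rises, end stop 1.30. The lid is a flat plate 205 x 216 x 22 mm, 0.8 kg, with torsion springs at its back hinge. Balance point 0.80 rad (46 degrees): let go below it the lid falls shut, above it the springs carry it up to the stop. The force at the grip is small: about 1 N to lift it from closed, under 0.5 N near balance
- lid_grip (a point): centre of the lid's grip, a tongue jutting 55 mm forward from the middle of the lid's front edge, 28 mm wide (y), 16 mm thick, flat parallel sides. 33 mm in front of the lid's edge, 22 mm behind the tongue's tip, 110 mm up when closed. Axes turn with the lid; x points to the hinge. Pinched across its width from above, it can pivot between the fingers, so the gripper need not tilt
- lid_hinge (a point): middle of the lid's hinge line, 110 mm above the bench, 105 mm behind the centrifuge's middle; the hinge line runs along this frame's y and x points away from the grip. At lid angle q the grip centre lies 248 mm * cos q in front of this point (its -x) and 248 mm * sin q above it
- cartridge_mid (a point): centre (half-way up) of the test cartridge that stands upright on the closed lid: a box 44 mm (its x) by 34 mm (its y) by 72 mm high, 60 g; the top 10 mm is a smaller white cap. Its blue-and-paper body is the same as that of the two in the tray; it is the one on the lid
- tray: shallow stainless steel tray, 200 mm (x) by 130 mm (y), 26 mm high, walls and floor 4 mm thick, fixed on the bench at one side of the centrifuge (left or right); origin under its middle. Two cartridges stand in its +x half, at about 65 mm from the middle; its -x half is free
- cart_a_mid (a point): centre of one of the two cartridges that stand in the tray (44 x 34 x 72 mm); it stays where it is
- cart_b_mid (a point): centre of the other cartridge in the tray; it stays where it is
- tube_rack: white rack of small tubes, 200 (x) by 100 (y) by 47 mm high, on the other side of the centrifuge from the tray; origin under its middle; leave alone
- tip_box: pipette tip box, 85 by 120 by 67 mm, to the right of the centrifuge; origin under its middle; leave alone
- jar: screw-top sample jar, 64 mm across, 70 mm high, to the left of the centrifuge; origin under its middle; leave alone
- bottle: white reagent bottle, 68 mm across, 160 mm high, at the far left, beyond the tray or the tube rack; origin under its middle; leave alone
- marker: marker pen, 132 mm long, 17 mm thick, lying in front of the centrifuge; origin under its middle; leave alone
Mind the look-alikes: they are no part of the job. Leave any yellow look-alike of the part that bears cartridge_mid alone.

How it is judged:
On the way, in this order (a step that is already met when the one before it is completed fails the run):
1. the cartridge stands upright in the tray, released, with the lid still closed (x of cartridge_mid in the frame of tray between -0.085 and 0.085 m and y of cartridge_mid in the frame of tray between -0.052 and 0.052 m and height (world z) of cartridge_mid below 0.046 m and angle between cartridge_mid's own z axis and vertical below 0.15 rad and contact force between the fingers and cartridge below 0.05 N and value of joint lid below 0.08 rad), for 0.2 s.
2. the lid has been raised past its balance point by its grip (value of joint lid above 0.83 rad and contact force between the fingers and lid above 0.05 N), for 0.1 s.
At the end, for the whole second after the job is handed in: the fingers hold the lid still between 0.60 and 0.77 rad open (34 to 44 degrees, just below its balance point at 0.80 rad), nothing else props it, and the cartridge from the lid stands upright on the tray's floor (value of joint lid between 0.6 and 0.77 rad and velocity of joint lid between -0.1 and 0.1 rad/s and contact force between the fingers and lid above 0.05 N and x of cartridge_mid in the frame of tray between -0.085 and 0.085 m and y of cartridge_mid in the frame of tray between -0.052 and 0.052 m and height (world z) of cartridge_mid below 0.046 m and angle between cartridge_mid's own z axis and vertical below 0.15 rad and contact force between cartridge and lid below 0.02 N); the arm keeps its last pose, push and grip.
It fails at once if the lid is raised with the cartridge still on it (value of joint lid above 0.08 rad and contact force between cartridge and lid above 0.05 N).
It fails at once if the lid flies up towards its stop (beyond 1.15 rad) or is let swing or drop (faster than 2 rad/s) (value of joint lid above 1.15 rad or velocity of joint lid above 2 rad/s or velocity of joint lid below -2 rad/s).
It fails at once if the cartridge is toppled (angle between cartridge_mid's own z axis and vertical above 0.8 rad).
It fails at once if the cartridge is dropped (falls unheld at over 0.6 m/s) (linear speed of cartridge above 0.6 m/s and contact force between the fingers and cartridge below 0.01 N).
It fails at once if another thing on the bench is knocked over or pushed away (more than 40 mm) (distance of any of cart_a_mid, cart_b_mid, tube_rack, tip_box, jar, bottle, marker from where it was at the start of the episode above 0.04 m or angle between any of cart_a_mid, cart_b_mid's own z axis and vertical above 0.5 rad).
It also fails if it takes over 61 s, if anything falls off the work surface, if the arm or the gripper's body presses on something with over 40 N, if the wrist force passes 120 N, or if a joint passes its speed limit or range.

## Working session

There is one attempt and no reset: what is moved stays moved. The work goes in short steps, Python scripts to look and compute and a tool call to move; the robot and the scene stay as the last step left them, time stands still between calls to the robot, and variables do not carry over. Pictures are saved under pics/ and viewed, and the job is handed in when it is done.

Besides the shell and the picture viewer there is one more tool, called after "Call:" as name(argument=value, ...), one argument or row to a line, values as JSON. arm_command: Moves the arm, as the interface text tells. Its arguments: {"type":"object","properties":{"targets":{"type":"array","items":{"type":"array","items":{"type":"number"}}},"newtons":{"type":"number"}},"required":["targets"]}

```bash
mkdir -p pics; ls; cat > h.py <<'E'
import numpy as np,cv2
from rig import robot
from scipy.spatial.transform import Rotation as R
def snap(n,f):
    m=robot.camera_model(n); p,d=robot.camera(n)
    cv2.imwrite(f'pics/{f}.png',p[:,:,::-1]); np.savez(f'pics/{f}.npz',p=p,d=d,K=m['mtx'],E=m['extrinsics']); return p,d,m
def load(f):
    z=np.load(f'pics/{f}.npz'); return z['p'],z['d'],np.array(z['K']),np.array(z['E'])
def cloud(f):
    p,d,K,E=load(f); v,u=np.mgrid[0:400,0:640]
    x=(u-K[0,2])/K[0,0]*d; y=(v-K[1,2])/K[1,1]*d
    c=np.stack([x,-y,-d],-1); Ei=np.linalg.inv(E)
    w=c@Ei[:3,:3].T+Ei[:3,3]; w[d<=0]=np.nan; return w
E
python3 - <<'E'
from h import *
for n in ['scene','top','wrist']:
    m=snap(n,n+'0')[2]; print(n,m)
print(robot.get_obs())
E
```

```text
pics
scene {'mtx': array([[398.66621881,   0.        , 317.69578303],
       [  0.        , 398.66621881, 198.4980657 ],
       [  0.        ,   0.        ,   1.        ]]), 'extrinsics': array([[ 0.68779648,  0.72546613, -0.02519717, -0.4587204 ],
       [-0.38004727,  0.38945324,  0.83898167,  0.08103419],
       [ 0.61846591, -0.56747252,  0.54357599, -1.56152238],
       [ 0.        ,  0.        ,  0.        ,  1.        ]])}
top {'mtx': array([[407.70312817,   0.        , 315.5303645 ],
       [  0.        , 407.70312817, 192.11028182],
       [  0.        ,   0.        ,   1.        ]]), 'extrinsics': array([[-0.00751191, -0.99994922, -0.00671775,  0.07466491],
       [ 0.99123943, -0.00833202,  0.13181415, -0.59377218],
       [-0.13186343, -0.00566872,  0.99125168, -0.99524752],
       [ 0.        ,  0.        ,  0.        ,  1.        ]])}
wrist {'mtx': array([[338.06652311,   0.        , 318.99848562],
       [  0.        , 338.06652311, 196.93619988],
       [  0.        ,   0.        ,   1.        ]]), 'extrinsics': array([[ 3.49867265e-01,  9.36798969e-01, -7.66630542e-0
[... 267 characters left out ...]
1.00000000e+00]])}
{'time': 0.15, 'q': array([ 1.03447878e+00,  5.28267823e-01,  1.43362585e+00, -1.03426030e-05,
        1.18139097e+00, -1.78494331e-01]), 'joint_velocities': array([-0.00031045, -0.002645  , -0.00283657, -0.00057026, -0.00185828,
        0.00108856]), 'joint_torque': array([ 9.32833245e-04, -4.40432489e+01, -1.76843226e+01,  6.33730413e-02,
        5.53009124e-02, -9.09288337e-05]), 'position': array([0.21857348, 0.58492599, 0.22178141]), 'tool_rot': array([ 1.77956659e-01,  9.84037963e-01, -7.94204654e-04, -2.91485986e-04]), 'ft_force': array([ 0.6783945 ,  0.14626129, -0.07129772]), 'moment': array([0.00343994, 0.03090526, 0.02269105]), 'grip_width': 0.08685282587163537}
```

View pics/top0.png

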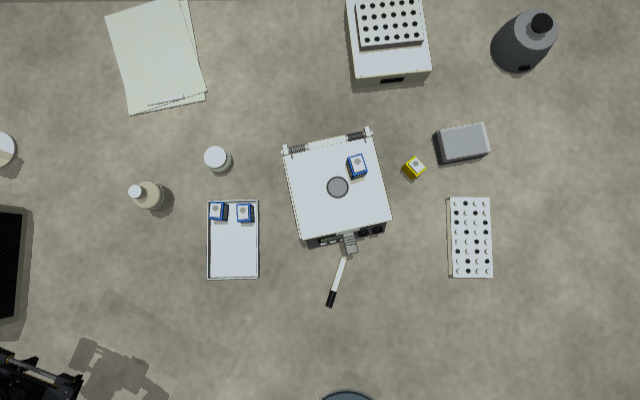

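View pics/scene0.png

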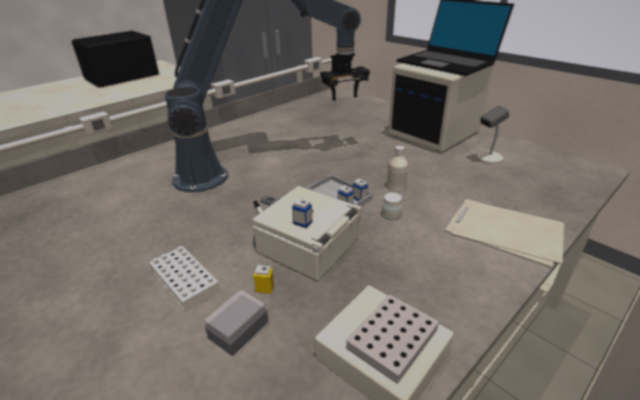

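View pics/wrist0.png

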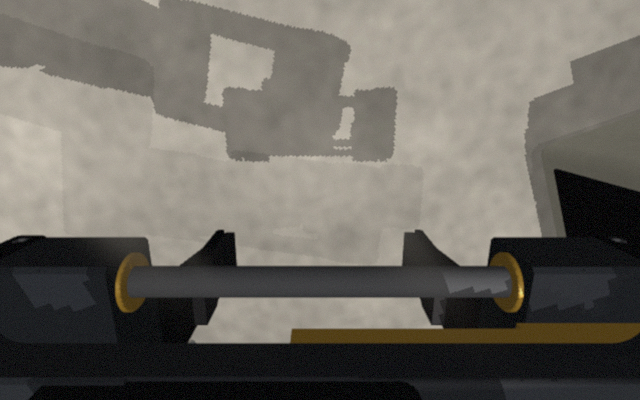

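Candidates for the cartridge in the top view: blue on the lid (357,165), blue in the tray (218,211) and (245,212), and the yellow look-alike on the bench (414,167). By the description I choose the one on the lid at (357,165). I'll check it in a crop and measure.

```bash
python3 - <<'E'
from h import *
p,d,K,E=load('top0'); w=cloud('top0')
c=p[120:290,190:440,::-1]; cv2.imwrite('pics/crop0.png',cv2.resize(c,None,fx=3.2,fy=3.2,interpolation=cv2.INTER_CUBIC))
print('depth ok',np.mean(d>0))
hsv=cv2.cvtColor(p,cv2.COLOR_RGB2HSV)
def rect(mask,z0,z1,name,box=None):
    m=mask&(w[...,2]>z0)&(w[...,2]<z1)
    if box: u0,u1,v0,v1=box; b=np.zeros_like(m); b[v0:v1,u0:u1]=1; m&=b
    q=w[m]; r=cv2.minAreaRect(q[:,:2].astype(np.float32)); 
    print(name,len(q),'c',np.round(r[0],4),'sz',np.round(r[1],4),'ang',r[2],'z',np.round(np.percentile(q[:,2],[5,50,95]),4))
T=np.ones((400,640),bool)
rect(T,.150,.25,'cart',(335,385,140,190))
rect(T,.175,.25,'cart cap',(335,385,140,190))
rect(T,.105,.15,'lid',(275,395,140,260))
rect(T,.08,.15,'grip',(330,370,240,262))
rect(T,.0,.2,'tray all',(200,265,190,285))
rect(T,.018,.035,'tray rim',(200,265,190,285))
rect(T,.05,.1,'a',(205,230,195,225)); rect(T,.05,.1,'b',(233,258,195,225))
for uv in [(357,165),(348,240),(348,250),(340,210),(310,160),(232,250),(290,280),(340,270),(330,300)]: print(uv,np.round(w[uv[1],uv[0]],4))
E
```

```text
depth ok 0.9960234375
cart 364 c [ 0.635  -0.0222] sz [0.0446 0.0341] ang 17.697708129882812 z [0.1606 0.1908 0.196 ]
cart cap 316 c [ 0.6353 -0.0224] sz [0.0442 0.0337] ang 17.3555850982666 z [0.1816 0.1921 0.1961]
lid 8311 c [0.5796 0.0171] sz [0.2857 0.2187] ang 12.661673545837402 z [0.1187 0.1221 0.1251]
grip 177 c [ 0.4574 -0.01  ] sz [0.0348 0.028 ] ang 10.7445707321167 z [0.1156 0.1189 0.1215]
tray all 5655 c [0.4856 0.2892] sz [0.2455 0.1697] ang 0.4530543386936188 z [0.0007 0.0051 0.0739]
tray rim 538 c [0.4783 0.282 ] sz [0.2    0.1303] ang 1.2014979124069214 z [0.02   0.0264 0.0302]
a 277 c [0.5468 0.3152] sz [0.0348 0.0439] ang 86.05641174316406 z [0.0568 0.0741 0.08  ]
b 273 c [0.5415 0.2474] sz [0.0447 0.0348] ang 5.197624206542969 z [0.0553 0.0744 0.0802]
(357, 165) [ 0.6321 -0.0213  0.1959]
(348, 240) [ 0.4718 -0.0044  0.1205]
(348, 250) [nan nan nan]
(340, 210) [0.5413 0.0129 0.1196]
(310, 160) [0.66   0.0819 0.1217]
(232, 250) [0.4502 0.2858 0.0089]
(290, 280) [ 0.3728  0.1374 -0.001 ]
(340, 270) [0.3981 0.0096 0.0156]
(330, 300) [0.3244 0.0359 0.0175]
```

View pics/crop0.png

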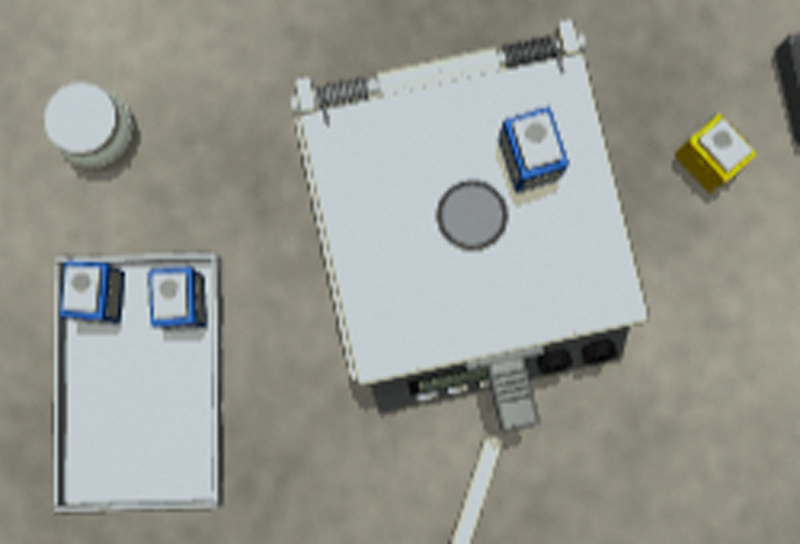

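The crop shows one blue and paper cartridge on the lid's rear right. The lid is turned about 13°, the tray stands on the left with its -x half free, and the yellow box is separate on the bench. I'll go with the cartridge at (0.635, -0.022).

```bash
cat >> h.py <<'E'
def go(x,y,z,jyaw):
    o=robot.get_obs(); r=R.from_quat(o['tool_rot']); M=r.as_matrix()
    d=M.T@(np.array([x,y,z])-o['position']); cur=np.degrees(np.arctan2(M[1,1],M[0,1]))
    dy=(jyaw-cur+90)%180-90
    print('t',o['time'],'pos',np.round(o['position'],4),'jyaw',round(cur,2),'z',np.round(M[:,2],3),'q6',np.round(o['q'],2))
    print('shift cm',np.round(d*100,2),'spin',round(-np.radians(dy),3),'rows',np.linalg.norm(d)/.0625,abs(dy)/10.7,'w',o['grip_width'])
E
python3 -c "
from h import *
go(.635,-.0222,.28,107.5)"
```

```text
t 0.15 pos [0.2186 0.5849 0.2218] jyaw 69.5 z [-0.001 -0.001 -1.   ] q6 [ 1.03  0.53  1.43 -0.    1.18 -0.18]
shift cm [-60.27 -42.29  -5.77] spin -0.663 rows 11.816218552853485 3.5515439779868716 w 0.08685282587163537
```

Call:
arm_command(
  targets=[
    [0,0,-5.5,-0.1,8.7],
    [-4,-2.8,-5.8,-0.25,8.7],
    [-8,-5.6,-5.8,-0.4,8.7],
    [-12,-8.4,-5.8,-0.55,8.7],
    [-16,-11.2,-5.8,-0.663,8.7],
  ],
)

```text
time: 0.78
position: [0.33, 0.4231, 0.2804]
tool_rot: [-0.154, 0.988, -0.0, -0.0]
ft_force: [0.9, 0.1, 0.0]
grip_width: 0.0871
```

```bash
python3 -c "
from h import *
go(.635,-.0222,.28,107.5)"
```

```text
t 0.775 pos [0.33   0.4231 0.2804] jyaw 107.73 z [-0. -0. -1.] q6 [ 0.7   0.34  1.58 -0.    1.22 -1.18]
shift cm [-1.549e+01 -5.170e+01  5.000e-02] spin 0.004 rows 8.634980747298169 0.02179200611613765 w 0.08705578948455758
```

Call:
arm_command(
  targets=[
    [-1.5,-5.2,0,0,8.7],
    [-3.1,-10.4,0,0,8.7],
    [-4.7,-15.6,0,0,8.7],
    [-6.2,-20.8,0,0,8.7],
    [-7.8,-26,0,0,8.7],
  ],
)

```text
time: 1.4
position: [0.4826, 0.1983, 0.2804]
tool_rot: [-0.152, 0.988, 0.0, -0.0]
ft_force: [0.3, 0.6, -0.0]
grip_width: 0.0872
```

Call:
arm_command(
  targets=[
    [-1.5,-5.2,0,0,8.7],
    [-3.1,-10.4,0,0,8.7],
    [-4.7,-15.6,0,0,8.7],
    [-6.2,-20.8,0,0,8.7],
    [-7.7,-25.7,0,0,8.7],
  ],
)

```text
time: 2.02
position: [0.6333, -0.0238, 0.2802]
tool_rot: [-0.152, 0.988, 0.0, -0.0]
ft_force: [0.4, 0.5, 0.5]
grip_width: 0.0869
```

```bash
python3 - <<'E'
from h import *
snap('wrist','w1'); snap('top','t1')
go(.635,-.0222,.28,107.5)
w=cloud('w1')
m=(w[...,2]>.18)&(w[...,2]<.2)&(np.hypot(w[...,0]-.635,w[...,1]+.022)<.06)
print(m.sum(), cv2.minAreaRect(w[m][:,:2].astype(np.float32)) if m.sum()>4 else '')
E
```

```text
t 2.125 pos [ 0.6355 -0.0272  0.2798] jyaw 107.19 z [ 0.002 -0.002 -1.   ] q6 [-0.22  0.49  1.34 -0.    1.31 -2.09]
shift cm [-0.1   0.49 -0.03] spin -0.005 rows 0.08046072851520358 0.028533564064826558 w 0.08702553846925176
2176 ((0.6367210745811462, -0.020729973912239075), (0.044225867837667465, 0.03327195718884468), 16.567094802856445)
```

View pics/w1.png

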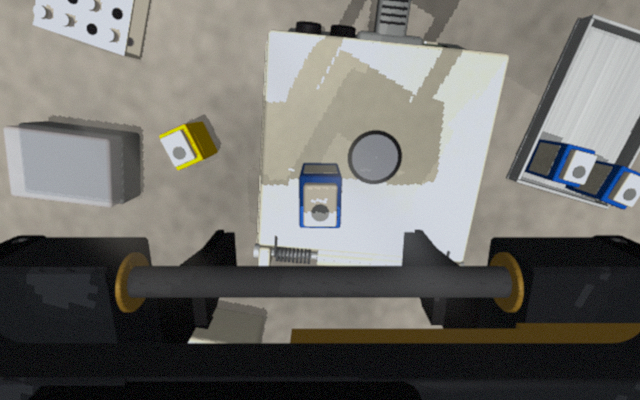

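The wrist view shows the cartridge at (320,200), between the open fingers, with the yellow box well clear at (188,147). Wrist depth puts it at (0.636, -0.021), which agrees with the top view.

```bash
python3 -c "
from h import *
go(.636,-.0215,.149,107.2)"
```

```text
t 2.125 pos [ 0.6355 -0.0272  0.2798] jyaw 107.19 z [ 0.002 -0.002 -1.   ] q6 [-0.22  0.49  1.34 -0.    1.31 -2.09]
shift cm [-0.2   0.57 13.07] spin -0.0 rows 2.0941865083425077 0.0004961808872567269 w 0.08702553846925176
```

Call:
arm_command(
  targets=[
    [-0.2,0.55,0.5,0,8.7],
    [-0.2,0.55,3.5,0,8.7],
    [-0.2,0.55,7,0,8.7],
    [-0.2,0.55,10.5,0,8.7],
    [-0.2,0.55,13,0,8.7],
  ],
)

```text
time: 2.75
position: [0.6307, -0.0136, 0.1487]
tool_rot: [-0.153, 0.988, 0.001, -0.002]
ft_force: [0.3, -0.4, 0.3]
grip_width: 0.0871
```

Call:
arm_command(
  targets=[
    [0,0,0,0,8.7],
  ],
)

```text
time: 2.88
position: [0.63, -0.0138, 0.1483]
tool_rot: [-0.153, 0.988, 0.001, -0.003]
ft_force: [0.3, 0.0, 0.8]
grip_width: 0.0868
```

```bash
python3 -c "
from h import *
go(.636,-.0215,.149,107.2)
snap('wrist','w2');snap('scene','s2')"
```

```text
t 2.875 pos [ 0.63   -0.0138  0.1483] jyaw 107.6 z [-0.007  0.002 -1.   ] q6 [-0.2   0.62  1.48  0.    1.04 -2.08]
shift cm [-0.34 -0.91 -0.08] spin 0.007 rows 0.15647906991828758 0.03750149604000093 w 0.08684790970212769
```

View pics/w2.png

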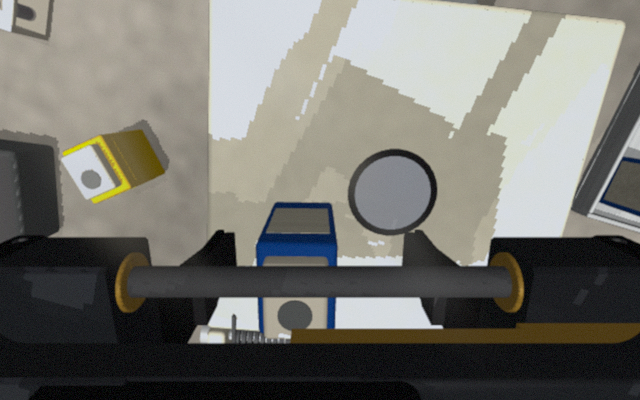

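The cartridge sits left of centre at (297,280), since the last reading caught the arm mid-settle. I'll correct by that offset, then close.

Call:
arm_command(
  targets=[
    [-0.35,-0.9,0,0,8.7],
    [-0.35,-0.9,0,0,8.7],
    [-0.35,-0.9,0,0,8.7],
  ],
)

```text
time: 3.35
position: [0.6393, -0.024, 0.1512]
tool_rot: [-0.152, 0.988, -0.0, 0.001]
ft_force: [0.1, -0.1, -0.1]
grip_width: 0.0872
```

```bash
python3 -c "
from h import *
go(.636,-.0215,.149,107.2)
snap('wrist','w3')"
```

```text
t 3.35 pos [ 0.6393 -0.024   0.1512] jyaw 107.46 z [ 0.001 -0.    -1.   ] q6 [-0.21  0.63  1.46  0.    1.05 -2.09]
shift cm [0.24 0.34 0.22] spin 0.004 rows 0.07584495848058656 0.023952245794596184 w 0.08723452620097394
```

View pics/w3.png

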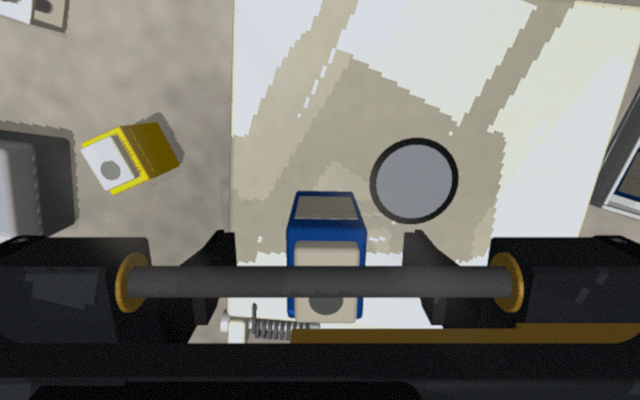

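The cartridge is now centred (288–366, against fingers at 235–405). Closing.

Call:
arm_command(
  targets=[
    [0.1,0.15,0,0,6.5],
    [0.1,0.15,0,0,5],
    [0.1,0.15,0,0,4],
    [0.1,0.15,0,0,3],
    [0.1,0.15,0,0,2.5],
  ],
  newtons=15,
)

```text
time: 4.03
position: [0.6376, -0.0226, 0.1505]
tool_rot: [-0.152, 0.988, 0.0, -0.0]
ft_force: [-0.2, -0.1, 0.2]
grip_width: 0.045
```

Call:
arm_command(
  targets=[
    [0,0,0,0,2.5],
    [0,0,0,0,2.5],
  ],
)

```text
time: 4.28
position: [0.6375, -0.0226, 0.1505]
tool_rot: [-0.152, 0.988, 0.0, -0.0]
ft_force: [0.4, -0.6, 0.2]
grip_width: 0.0339
```

Call:
arm_command(
  targets=[
    [0,0,-1,0,2.5],
    [0,0,-3,0,2.5],
    [0,0,-6,0,2.5],
    [0,0,-9,0,2.5],
    [0,0,-9.5,0,2.5],
  ],
)

```text
time: 4.9
position: [0.6392, -0.0229, 0.2486]
tool_rot: [-0.152, 0.988, -0.001, 0.003]
ft_force: [0.1, -0.2, -1.6]
grip_width: 0.0343
```

```bash
python3 -c "
from h import *
snap('wrist','w4');snap('scene','s4')
go(.432,.281,.25,91.2)"
```

```text
t 5.0 pos [ 0.6377 -0.0226  0.2461] jyaw 107.49 z [ 0.001 -0.    -1.   ] q6 [-0.21  0.52  1.37  0.    1.25 -2.09]
shift cm [10.49 35.14 -0.42] spin 0.284 rows 5.867896801414239 1.522252003360482 w 0.03387455518628061
```

View pics/w4.png

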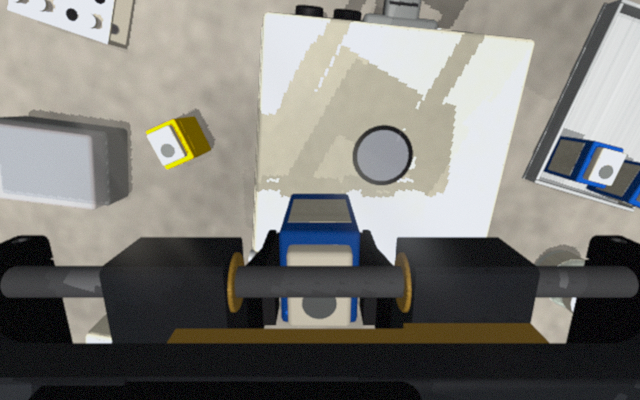

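View pics/s4.png

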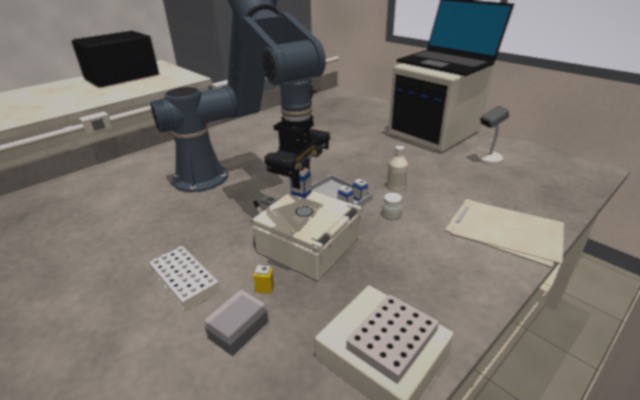

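The scene view shows the cartridge held upright and clear of the lid at about (301,183). Carrying it over the tray.

Call:
arm_command(
  targets=[
    [1,3.5,0,0.05,2.5],
    [2.3,7.7,0,0.12,2.5],
    [3.7,12.3,0,0.19,2.5],
    [5.1,17,0,0.25,2.5],
    [6.5,21.7,0,0.284,2.5],
  ],
)

```text
time: 5.62
position: [0.5083, 0.1658, 0.2439]
tool_rot: [-0.01, 1.0, -0.0, -0.002]
ft_force: [-0.1, -0.3, 0.4]
grip_width: 0.0342
```

```bash
python3 -c "
from h import *
go(.432,.281,.18,91.2)"
```

```text
t 5.625 pos [0.5083 0.1658 0.2439] jyaw 91.12 z [-0.003 -0.    -1.   ] q6 [ 0.11  0.38  1.63  0.    1.13 -1.48]
shift cm [ 7.39 11.67  6.41] spin -0.001 rows 2.435836512038455 0.007933952875881698 w 0.034245102734410865
```

Call:
arm_command(
  targets=[
    [2.2,3.5,0,0,2.5],
    [4.4,7,1,0,2.5],
    [6.2,10,3,0,2.5],
    [7.3,11.6,6,0,2.5],
    [7.3,11.6,8,0,2.5],
  ],
)

```text
time: 6.25
position: [0.4319, 0.2798, 0.163]
tool_rot: [-0.012, 1.0, -0.001, -0.002]
ft_force: [-0.2, -0.1, -1.2]
grip_width: 0.0342
```

Call:
arm_command(
  targets=[
    [0,0,0,0,2.5],
    [0,0,0,0,2.5],
    [0,0,0,0,2.5],
  ],
)

```text
time: 6.62
position: [0.4357, 0.2792, 0.1663]
tool_rot: [-0.01, 1.0, 0.0, 0.001]
ft_force: [-1.2, 0.2, -1.3]
grip_width: 0.0338
```

```bash
python3 -c "
from h import *
snap('wrist','w5');snap('top','t5')
go(.432,.281,.045,91.2)"
```

```text
t 6.725 pos [0.4356 0.2792 0.1663] jyaw 91.19 z [ 0.002  0.001 -1.   ] q6 [ 0.35  0.46  1.76 -0.    0.92 -1.24]
shift cm [ 0.37  0.18 12.13] spin -0.0 rows 1.9416773772270695 0.0013823376220988665 w 0.0335695751867176
```

View pics/w5.png

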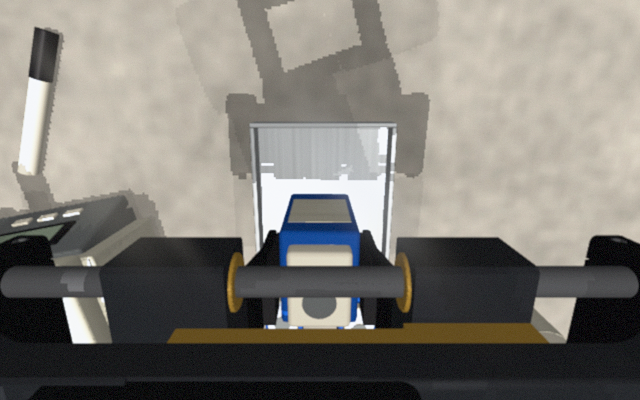

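The wrist view shows the cartridge centred between the tray walls (258–392), over the free half. Lowering.

Call:
arm_command(
  targets=[
    [0.3,0.15,2,0,2.5],
    [0.3,0.15,5,0,2.5],
    [0.3,0.15,8,0,2.5],
    [0.3,0.15,11,0,2.5],
    [0.3,0.15,12,0,2.5],
  ],
)

```text
time: 7.35
position: [0.4314, 0.2803, 0.0445]
tool_rot: [-0.01, 1.0, -0.0, -0.001]
ft_force: [0.4, -0.1, -0.6]
grip_width: 0.0342
```

Call:
arm_command(
  targets=[
    [0,0,0,0,2.5],
    [0,0,0,0,2.5],
    [0,0,0,0,2.5],
  ],
)

```text
time: 7.72
position: [0.4327, 0.281, 0.0466]
tool_rot: [-0.011, 1.0, 0.0, 0.001]
ft_force: [-0.1, 1.1, -0.2]
grip_width: 0.034
```

```bash
python3 -c "
from h import *
go(.432,.281,.034,91.2)"
```

```text
t 7.725 pos [0.4327 0.281  0.0466] jyaw 91.22 z [ 0.002  0.001 -1.   ] q6 [ 0.36  0.67  1.84 -0.    0.63 -1.23]
shift cm [0.07 0.   1.26] spin 0.0 rows 0.20244690664247053 0.001659071970272112 w 0.03396766027545401
```

Call:
arm_command(
  targets=[
    [0,0,0.5,0,2.5],
    [0,0,0.9,0,2.5],
    [0,0,1.1,0,2.5],
    [0,0,1.2,0,2.5],
    [0,0,1.2,0,2.5],
  ],
)

```text
time: 8.35
position: [0.4318, 0.2807, 0.0335]
tool_rot: [-0.011, 1.0, -0.0, -0.0]
ft_force: [-0.5, -0.4, 0.3]
grip_width: 0.034
```

Call:
arm_command(
  targets=[
    [0,0,0.1,0,2.5],
    [0,0,0.1,0,2.5],
  ],
)

```text
time: 8.6
position: [0.4319, 0.2807, 0.0335]
tool_rot: [-0.011, 1.0, 0.0, 0.0]
ft_force: [-2.6, -1.5, 8.3]
grip_width: 0.0337
```

The 8 N upward force means it is on the tray floor. Releasing.

Call:
arm_command(
  targets=[
    [0,0,0,0,4],
    [0,0,0,0,5.5],
    [0,0,0,0,5.5],
    [0,0,0,0,5.5],
    [0,0,0,0,5.5],
  ],
)

```text
time: 9.22
position: [0.4319, 0.2807, 0.0324]
tool_rot: [-0.011, 1.0, -0.0, -0.0]
ft_force: [0.0, -0.7, -0.5]
grip_width: 0.0547
```

Call:
arm_command(
  targets=[
    [0,0,-1,0,5.5],
    [0,0,-4,0,5.5],
    [0,0,-9,0,5.5],
    [0,0,-14,0,5.5],
    [0,0,-15.5,0,5.5],
  ],
)

```text
time: 9.85
position: [0.4335, 0.2814, 0.1913]
tool_rot: [-0.011, 1.0, 0.001, 0.003]
ft_force: [-0.1, 0.4, -1.1]
grip_width: 0.0549
```

```bash
python3 - <<'E'
from h import *
snap('wrist','w6');snap('top','t6');snap('scene','s6')
go(.4574,-.01,.20,102.7)
w=cloud('w6')
m=(w[...,2]>.066)&(w[...,2]<.085)&(np.hypot(w[...,0]-.432,w[...,1]-.281)<.06)
print(m.sum(), cv2.minAreaRect(w[m][:,:2].astype(np.float32)) if m.sum()>4 else '', np.median(w[m][:,2]))
w=cloud('t6')
p=load('t6')[0]; b=p[120:290,190:440,::-1]; cv2.imwrite('pics/crop6.png',cv2.resize(b,None,fx=3.2,fy=3.2))
E
```

```text
t 10.0 pos [0.4317 0.2806 0.1878] jyaw 91.22 z [ 0.001  0.    -1.   ] q6 [ 0.36  0.43  1.74 -0.    0.97 -1.23]
shift cm [ -1.95 -29.11  -1.22] spin -0.2 rows 4.672114946657838 1.0731769629380774 w 0.05492634183363176
1360 ((0.4306342601776123, 0.28185540437698364), (0.032266926020383835, 0.0424521304666996), 89.89832305908203) 0.07556108389861213
```

View pics/w6.png

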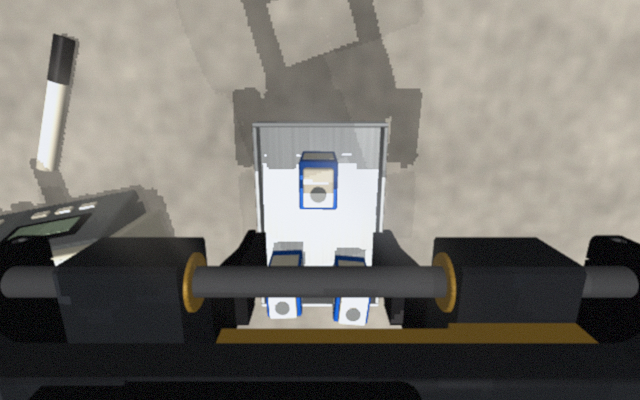

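View pics/crop6.png

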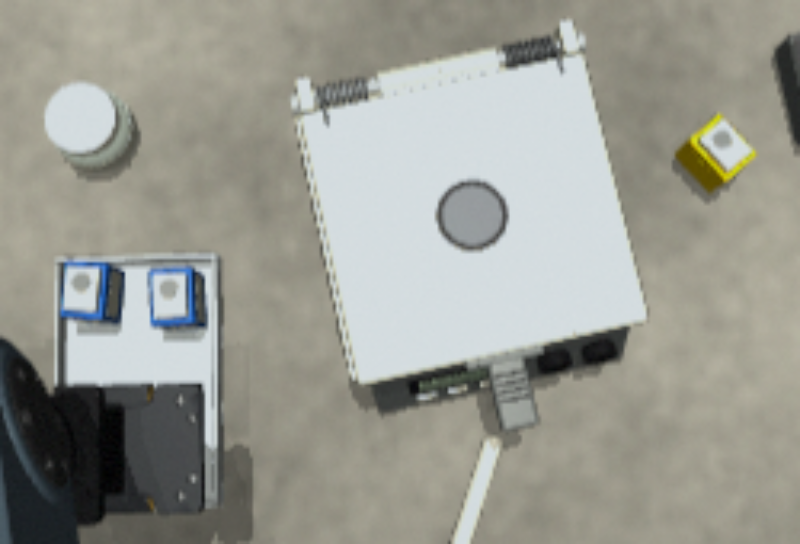

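All three cartridges stand upright in the tray, the placed one at (318,183) with its top at z=0.0756. Next I measure the lid and grip precisely.

```bash
python3 - <<'E'
from h import *
p,d,K,E=load('t6'); w=cloud('t6')
a=np.radians(12.7)
z=w[...,2]; m=(z>.105)&(z<.135); m[:, :275]=0; m[:,395:]=0; m[:120]=0; m[265:]=0
# lid without grip via erosion/opening
mo=cv2.morphologyEx(m.astype(np.uint8),cv2.MORPH_OPEN,np.ones((35,35)))
q=w[mo>0]; r=cv2.minAreaRect(q[:,:2].astype(np.float32)); print('lid',r,np.median(q[:,2]))
ang=r[2] if r[2]<45 else r[2]-90
a=np.radians(ang); X=np.array([np.cos(a),np.sin(a)]); Y=np.array([-np.sin(a),np.cos(a)])
c=np.array(r[0])
l=w[m][:,:2]-c; lx=l@X; ly=l@Y
g=(lx<-.112)
print('tongue lx',lx[g].min(),lx[g].max(),'ly',np.percentile(ly[g],[0,2,50,98,100]),g.sum(),'z',np.percentile(w[m][g][:,2],[5,50,95]))
# hinge springs dark px behind
print('lx max',lx.max())
# gray tongue by ray on z=.118 plane
hsv=cv2.cvtColor(p,cv2.COLOR_RGB2HSV)
for v in range(226,262,3): print(v,[int(x) for x in p[v,334:366,:].mean(-1)])
E
```

```text
lid ((0.6027025580406189, 0.016505707055330276), (0.08016958832740784, 0.105133056640625), 89.38641357421875) 0.12245029285593645
tongue lx -0.16258523258870314 -0.11204946018190387 ly [-0.04351761 -0.04066689 -0.01538678  0.08375567  0.08833271] 499 z [0.11585422 0.11998397 0.12377048]
lx max 0.1393597827187672
226 [217, 218, 218, 217, 218, 218, 218, 218, 219, 218, 218, 218, 218, 218, 218, 218, 217, 218, 219, 218, 217, 219, 219, 217, 216, 214, 206, 194, 178, 174, 163, 142]
229 [216, 219, 218, 218, 218, 219, 218, 218, 218, 217, 216, 215, 207, 200, 189, 191, 181, 162, 153, 144, 155, 153, 149, 145, 145, 116, 45, 44, 46, 37, 33, 30]
232 [195, 182, 191, 181, 166, 143, 156, 157, 155, 150, 144, 149, 146, 147, 144, 144, 147, 142, 150, 102, 52, 47, 54, 43, 18, 22, 20, 25, 26, 31, 33, 28]
235 [27, 32, 95, 94, 86, 81, 64, 64, 65, 124, 170, 166, 164, 165, 164, 154, 137, 135, 132, 105, 76, 55, 53, 52, 31, 17, 13, 12, 10, 8, 12, 19]
238 [70, 65, 60, 67, 59, 60, 47, 65, 73, 87, 118, 125, 150, 163, 148, 144, 140, 132, 117, 94, 112, 68, 76, 89, 86, 92, 98, 101, 100, 105, 104, 150]
241 [139, 163, 71,
[... 416 characters left out ...]
6, 152, 151, 149, 148, 148, 147, 147, 149]
250 [154, 151, 151, 149, 147, 148, 107, 104, 105, 104, 103, 78, 102, 153, 161, 160, 161, 158, 157, 157, 156, 155, 157, 118, 118, 150, 151, 148, 150, 148, 148, 147]
253 [150, 153, 153, 153, 153, 152, 151, 109, 105, 106, 106, 107, 67, 113, 148, 139, 123, 114, 109, 112, 119, 115, 116, 140, 145, 145, 147, 145, 147, 147, 148, 148]
256 [151, 156, 159, 160, 160, 157, 152, 140, 145, 143, 146, 128, 111, 109, 109, 108, 109, 109, 107, 150, 149, 147, 146, 149, 150, 153, 151, 151, 149, 147, 151, 152]
259 [157, 159, 159, 155, 153, 152, 119, 204, 217, 204, 187, 191, 151, 101, 107, 125, 128, 127, 155, 150, 148, 148, 150, 152, 155, 156, 155, 151, 152, 153, 153, 154]
```

```bash
python3 - <<'E'
from h import *
p,d,K,E=load('t6'); w=cloud('t6'); z=w[...,2]
m=(z>.105)&(z<.135); m[:, :275]=0; m[:,395:]=0; m[:120]=0; m[265:]=0
P=w[m][:,:2]; a=np.radians(12.7); c=np.array([.58,.017])
for it in range(4):
    X=np.array([np.cos(a),np.sin(a)]); Y=np.array([-X[1],X[0]])
    l=P-c; lx=l@X; ly=l@Y
    # front edge of lid: bins; side edges
    s=(lx>-.07)&(lx<.08)
    b=np.digitize(lx,np.arange(-.07,.081,.01))
    hi=[(lx[b==k].mean(),ly[b==k].max()) for k in range(1,15)]; lo=[(lx[b==k].mean(),ly[b==k].min()) for k in range(1,15)]
    s1=np.polyfit(*zip(*hi),1); s2=np.polyfit(*zip(*lo),1)
    a+=(s1[0]+s2[0])/2; c=c+Y*(s1[1]+s2[1])/2
print('yaw',np.degrees(a),'slopes',s1,s2,'c',c)
l=P-c; lx=l@X; ly=l@Y
fr=[lx[(ly>k)&(ly<k+.01)].min() for k in np.arange(-.09,.09,.01)]; print('front',np.round(fr,4))
bk=[lx[(ly>k)&(ly<k+.01)].max() for k in np.arange(-.09,.09,.01)]; print('back',np.round(bk,4))
f=np.median(fr); g=lx<f-.008
print('front edge',f,'tip',lx[g].min(),'ly',ly[g].min(),ly[g].max())
gc=c+X*(f-.033); print('grip centre',gc,'hinge',gc+X*.248)
E
```

```text
yaw 12.239406545456783 slopes [-0.00187315  0.10755705] [ 0.00187316 -0.10755705] c [0.58022874 0.0159845 ]
front [-0.0883 -0.0884 -0.0885 -0.0883 -0.0884 -0.0883 -0.0952 -0.1414 -0.1433
 -0.143  -0.1414 -0.0946 -0.0883 -0.0883 -0.0882 -0.0882 -0.0879 -0.0881]
back [0.1342 0.1357 0.1348 0.1348 0.1343 0.1345 0.1357 0.1347 0.1361 0.1356
 0.1356 0.1354 0.1345 0.1336 0.1349 0.1348 0.135  0.1353]
front edge -0.08835185572677394 tip -0.14332557376587346 ly -0.013669199296987896 0.014143614822748141
grip centre [ 0.46163517 -0.00974173] hinge [0.70399821 0.04283352]
```

```bash
python3 -c "
from h import *
go(.4616,-.0097,.19,102.24)"
```

```text
t 10.0 pos [0.4317 0.2806 0.1878] jyaw 91.22 z [ 0.001  0.    -1.   ] q6 [ 0.36  0.43  1.74 -0.    0.97 -1.23]
shift cm [ -2.37 -29.09  -0.22] spin -0.192 rows 4.669805463423226 1.0301863087324692 w 0.05492634183363176
```

Call:
arm_command(
  targets=[
    [-0.4,-5,-0.2,-0.05,5.5],
    [-0.8,-10,-0.2,-0.1,5.5],
    [-1.2,-15,-0.2,-0.15,5.5],
    [-1.6,-20,-0.2,-0.19,5.5],
    [-2,-25,-0.2,-0.19,5.5],
  ],
)

```text
time: 10.62
position: [0.4557, 0.0298, 0.1875]
tool_rot: [-0.105, 0.994, 0.001, -0.002]
ft_force: [0.5, 1.2, -0.1]
grip_width: 0.0552
```

Call:
arm_command(
  targets=[
    [-0.2,-2,0,0,5.5],
    [-0.4,-4.1,0,0,5.5],
    [-0.4,-4.1,0,0,5.5],
    [-0.4,-4.1,0,0,5.5],
    [-0.4,-4.1,0,0,5.5],
  ],
)

```text
time: 11.25
position: [0.4689, -0.0071, 0.189]
tool_rot: [-0.106, 0.994, 0.0, -0.001]
ft_force: [-0.4, 0.3, 0.1]
grip_width: 0.0549
```

```bash
python3 - <<'E'
from h import *
snap('wrist','w7')
go(.4616,-.0097,.13,102.24)
w=cloud('w7'); a=np.radians(12.24); X=np.array([np.cos(a),np.sin(a)]); Y=np.array([-X[1],X[0]])
q=w[(w[...,2]>.108)&(w[...,2]<.128)]; l=q[:,:2]-np.array([.4616,-.0097]); lx=l@X; ly=l@Y
g=(lx>-.04)&(lx<.025)&(abs(ly)<.03); print(g.sum(),lx[g].min(),ly[g].min(),ly[g].max(),np.median(q[g][:,2]))
E
```

```text
t 11.3 pos [ 0.4691 -0.0071  0.1892] jyaw 102.17 z [-0.001  0.    -1.   ] q6 [-0.25  0.37  1.85  0.    0.92 -2.04]
shift cm [ 0.78 -0.1   5.92] spin -0.001 rows 0.9561168302563343 0.0062374355549711415 w 0.05491854252118469
2392 -0.020804414652864214 -0.012390869268463032 0.015716658864975315 0.11742867173612327
```

View pics/w7.png

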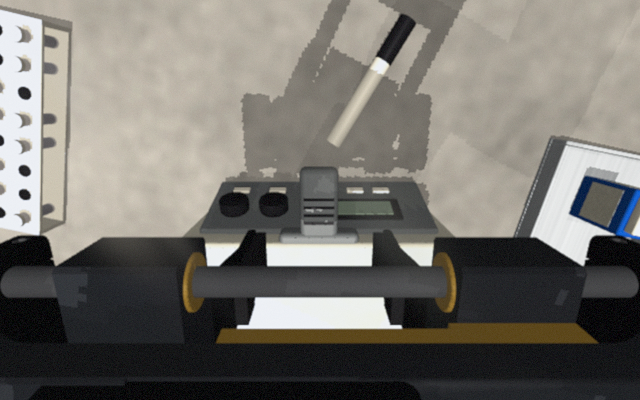

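The tongue is at columns 302–339, centred between the fingers (320). I'll move forward 7.5 mm and descend to just straddle it at the fingertips, so the body stays clear of the tilting lid.

Call:
arm_command(
  targets=[
    [0.75,0,0.5,0,5.5],
    [0.75,0,2.5,0,5.5],
    [0.75,0,4.5,0,5.5],
    [0.75,0,6,0,5.5],
    [0.75,0,6,0,5.5],
  ],
)

```text
time: 11.92
position: [0.4608, -0.0092, 0.1286]
tool_rot: [-0.106, 0.994, 0.001, -0.002]
ft_force: [-0.9, 0.1, 0.9]
grip_width: 0.0551
```

Call:
arm_command(
  targets=[
    [0,0,0,0,5.5],
    [0,0,0,0,5.5],
  ],
)

```text
time: 12.18
position: [0.4628, -0.0097, 0.1302]
tool_rot: [-0.105, 0.994, -0.0, 0.001]
ft_force: [0.2, 0.6, 0.5]
grip_width: 0.0549
```

```bash
python3 - <<'E'
from h import *
snap('wrist','w8')
go(.4616,-.0097,.103,102.24)
E
```

```text
t 12.225 pos [ 0.4628 -0.0097  0.1302] jyaw 102.11 z [ 0.001 -0.    -1.   ] q6 [-0.26  0.47  1.92 -0.    0.75 -2.05]
shift cm [0.12 0.03 2.72] spin -0.002 rows 0.4351179053224785 0.012531589578111221 w 0.054869373141570976
```

View pics/w8.png

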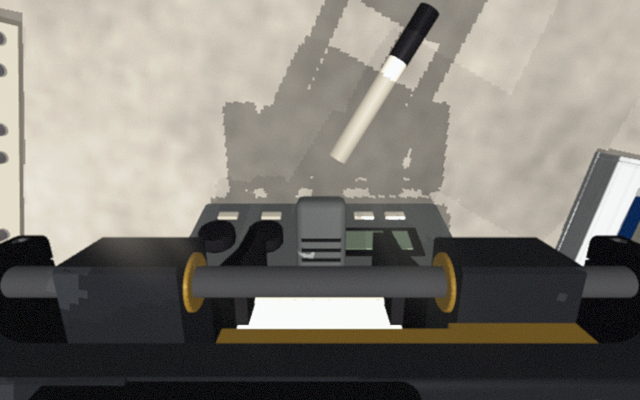

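The tongue is still centred (297–345). Lowering the last 27 mm, then closing.

Call:
arm_command(
  targets=[
    [0.1,0,1,0,5.5],
    [0.1,0,2,0,5.5],
    [0.1,0,2.7,0,5.5],
    [0.1,0,2.7,0,5.5],
    [0.1,0,2.7,0,5.5],
  ],
)

```text
time: 12.85
position: [0.4614, -0.0099, 0.1024]
tool_rot: [-0.105, 0.994, 0.0, -0.0]
ft_force: [-0.4, 0.1, 0.5]
grip_width: 0.0551
```

Call:
arm_command(
  targets=[
    [0,0,0,0,4.5],
    [0,0,0,0,3.5],
    [0,0,0,0,2.2],
    [0,0,0,0,2.2],
    [0,0,0,0,2.2],
  ],
  newtons=20,
)

```text
time: 13.48
position: [0.4612, -0.0091, 0.1026]
tool_rot: [-0.105, 0.994, 0.001, -0.0]
ft_force: [0.8, 5.4, 1.3]
grip_width: 0.0277
```

Call:
arm_command(
  targets=[
    [0,0,0,0,2.2],
  ],
)

```text
time: 13.6
position: [0.4612, -0.0091, 0.1026]
tool_rot: [-0.105, 0.994, 0.001, -0.0]
ft_force: [1.6, 5.2, 2.0]
grip_width: 0.0277
```

```bash
python3 - <<'E'
from h import *
go(.4616,-.0097,.103,102.24)
snap('wrist','w9')
for q in [.06*i for i in range(1,15)]+[.86,.68]: print(round(q,2),'dx',round(-24.8*(1-np.cos(q)),2),'dz',round(-24.8*np.sin(q),2))
E
```

```text
t 13.6 pos [ 0.4612 -0.0091  0.1026] jyaw 102.06 z [-0.     0.001 -1.   ] q6 [-0.26  0.52  1.95  0.    0.68 -2.05]
shift cm [-0.02 -0.06 -0.04] spin -0.003 rows 0.012635006521504412 0.0172692545195016 w 0.02769729497727321
0.06 dx -0.04 dz -1.49
0.12 dx -0.18 dz -2.97
0.18 dx -0.4 dz -4.44
0.24 dx -0.71 dz -5.9
0.3 dx -1.11 dz -7.33
0.36 dx -1.59 dz -8.74
0.42 dx -2.16 dz -10.11
0.48 dx -2.8 dz -11.45
0.54 dx -3.53 dz -12.75
0.6 dx -4.33 dz -14.0
0.66 dx -5.21 dz -15.21
0.72 dx -6.16 dz -16.35
0.78 dx -7.17 dz -17.44
0.84 dx -8.25 dz -18.47
0.86 dx -8.62 dz -18.79
0.68 dx -5.52 dz -15.59
```

View pics/w9.png

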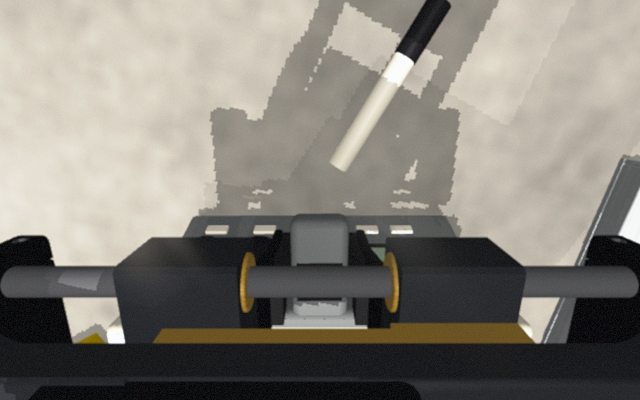

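The tongue is pinched (width 27.7 mm) at (320,265). Raising along the arc, slowly.

Call:
arm_command(
  targets=[
    [0,0,-0.6,0,2.2],
    [-0.05,0,-1.5,0,2.2],
    [-0.15,0,-2.5,0,2.2],
    [-0.28,0,-3.6,0,2.2],
    [-0.4,0,-4.4,0,2.2],
  ],
)

```text
time: 14.28
position: [0.4649, -0.0083, 0.1468]
tool_rot: [-0.105, 0.994, 0.001, -0.0]
ft_force: [1.3, 5.0, -2.8]
grip_width: 0.0278
```

```bash
cat >> h.py <<'E'
def lid(f=None):
    o=robot.get_obs(); H=np.array([.7040,.0428]); a=np.radians(12.24); X=np.array([np.cos(a),np.sin(a)])
    v=o['position'][:2]-H; z=o['position'][2]+.0075-.110; h=-v@X
    print('t',round(o['time'],2),'pos',np.round(o['position'],4),'r',round(np.hypot(h,z),4),'q',round(np.arctan2(z,h),4),'lat',round(v@np.array([-X[1],X[0]]),4),'F',np.round(o['ft_force'],1),'w',round(o['grip_width'],4))
    if f:
        for n in ('wrist','scene'): snap(n,f+n)
E
python3 -c "
from h import *
lid('l1')"
```

```text
t 14.28 pos [ 0.4649 -0.0083  0.1468] r 0.2485 q 0.1793 lat 0.0007 F [ 1.3  5.  -2.8] w 0.0278
```

View pics/l1scene.png

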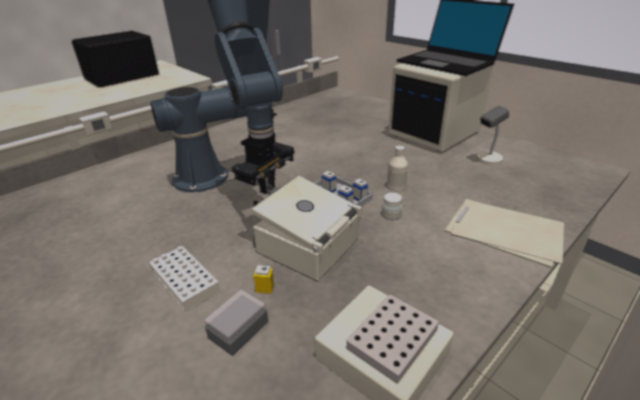

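View pics/l1wrist.png

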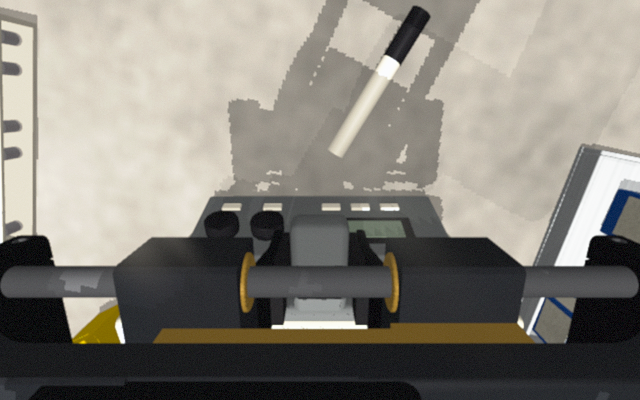

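The scene view shows the lid lifted about 10° with the gripper on its grip at (265,190). Continuing.

Call:
arm_command(
  targets=[
    [-0.3,0,-1.5,0,2.2],
    [-0.7,0,-2.9,0,2.2],
    [-1.2,0,-4.3,0,2.2],
    [-1.75,0,-5.7,0,2.2],
    [-2.4,0,-7.0,0,2.2],
  ],
)

```text
time: 15.0
position: [0.4879, -0.0034, 0.2167]
tool_rot: [-0.105, 0.994, 0.001, -0.001]
ft_force: [1.3, 3.9, -1.8]
grip_width: 0.0278
```

```bash
python3 -c "
from h import *
lid('l2')"
```

```text
t 15.0 pos [ 0.4879 -0.0034  0.2167] r 0.2487 q 0.4769 lat 0.0007 F [ 1.3  3.9 -1.8] w 0.0278
```

View pics/l2wrist.png

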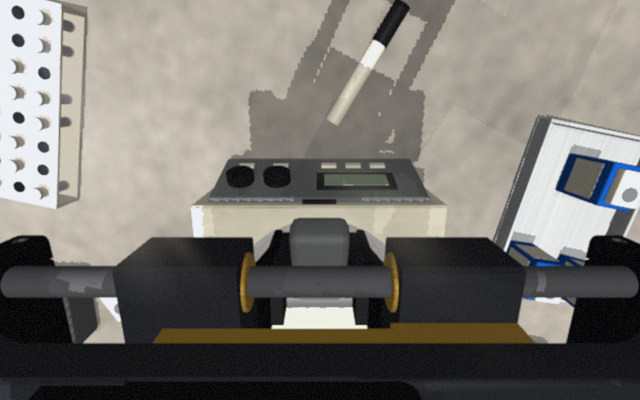

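The lid follows (tongue at 320,245; 27° open). Continuing to about 0.72 rad.

Call:
arm_command(
  targets=[
    [-0.7,0,-1.3,0,2.2],
    [-1.5,0,-2.55,0,2.2],
    [-2.4,0,-3.75,0,2.2],
    [-3.35,0,-4.9,0,2.2],
    [-3.35,0,-4.9,0,2.2],
  ],
)

```text
time: 15.72
position: [0.5212, 0.0038, 0.2663]
tool_rot: [-0.106, 0.994, 0.001, -0.001]
ft_force: [-3.8, 4.0, 1.1]
grip_width: 0.0277
```

```bash
python3 -c "
from h import *
lid('l3')"
```

```text
t 15.72 pos [0.5212 0.0038 0.2663] r 0.2485 q 0.7194 lat 0.0006 F [-3.8  4.   1.1] w 0.0277
```

View pics/l3wrist.png

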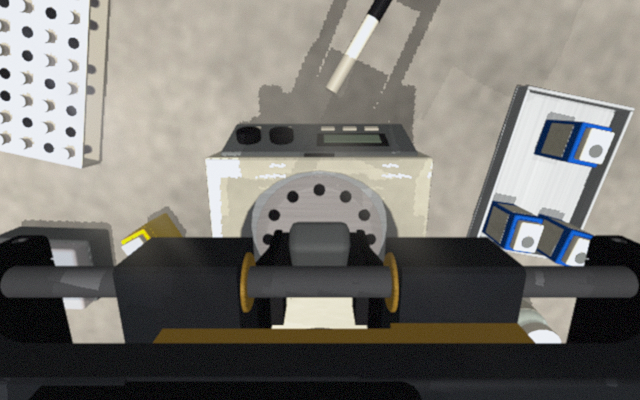

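View pics/l3scene.png

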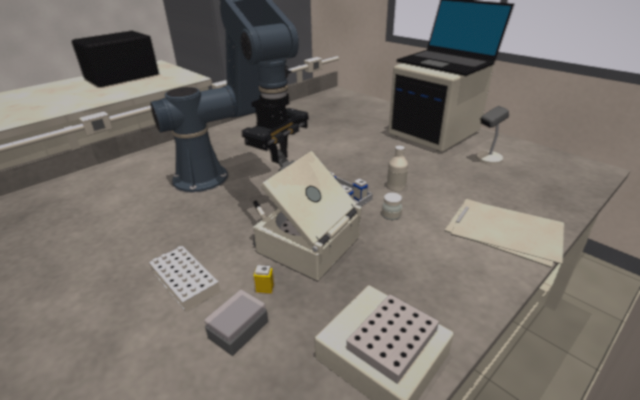

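At about 41° open, the pinch is intact (320,240). Now past the balance point to about 0.87 rad.

Call:
arm_command(
  targets=[
    [-0.5,0,-0.55,0,2.2],
    [-1.0,0,-1.1,0,2.2],
    [-1.6,0,-1.65,0,2.2],
    [-2.2,0,-2.2,0,2.2],
    [-2.65,0,-2.6,0,2.2],
  ],
)

```text
time: 16.45
position: [0.5472, 0.0094, 0.2921]
tool_rot: [-0.105, 0.994, 0.001, -0.001]
ft_force: [-2.6, 5.3, 0.4]
grip_width: 0.0277
```

Call:
arm_command(
  targets=[
    [0,0,0,0,2.2],
    [0,0,0,0,2.2],
  ],
)

```text
time: 16.7
position: [0.5473, 0.0094, 0.2921]
tool_rot: [-0.105, 0.994, 0.001, -0.0]
ft_force: [-3.2, 4.5, 1.5]
grip_width: 0.0281
```

```bash
python3 - <<'E'
from h import *
lid('l4'); snap('top','l4top')
# lid angle from scene depth plane fit
w=cloud('l4scene'); a=np.radians(12.24); X=np.array([np.cos(a),np.sin(a)]); Y=np.array([-X[1],X[0]])
l=w[...,:2]-np.array([.7040,.0428]); s=-(l@X); t=l@Y; z=w[...,2]-.110
m=(s>.04)&(s<.16)&(abs(t)<.09)&(z>.0)&(z<.25)
p=np.polyfit(s[m],z[m],1); r=z[m]-np.polyval(p,s[m]); k=abs(r)<.015; p=np.polyfit(s[m][k],z[m][k],1); print(m.sum(),k.sum(),'q from depth',np.arctan(p[0]),p)
E
```

```text
t 16.7 pos [0.5473 0.0094 0.2921] r 0.2482 q 0.8693 lat 0.0006 F [-3.2  4.5  1.5] w 0.0281
2922 2773 q from depth 0.8576959056196073 [1.15615749 0.01730068]
```

View pics/l4wrist.png

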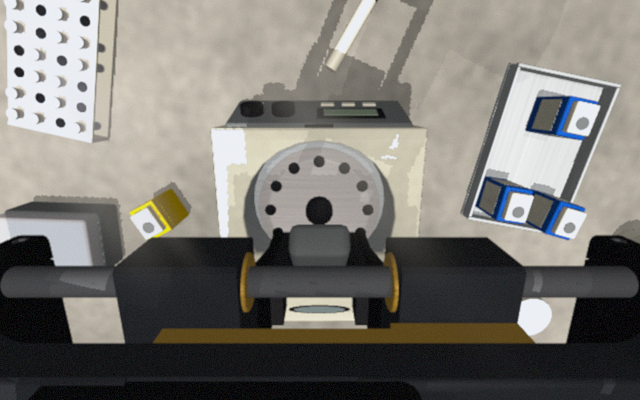

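View pics/l4scene.png

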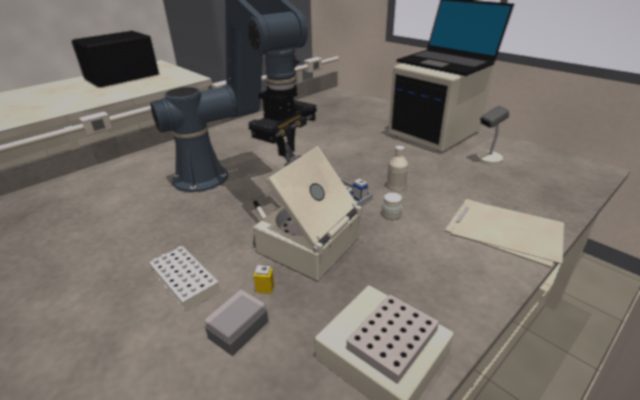

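Pinch kinematics give 0.869 rad and the depth plane fit gives 0.858, both past 0.83 and held for 0.25 s. Easing back to about 0.69 rad.

Call:
arm_command(
  targets=[
    [0.6,0,0.5,0,2.2],
    [1.2,0,1.1,0,2.2],
    [1.8,0,1.7,0,2.2],
    [2.5,0,2.45,0,2.2],
    [3.1,0,3.15,0,2.2],
  ],
)

```text
time: 17.48
position: [0.5172, 0.0029, 0.2606]
tool_rot: [-0.105, 0.994, 0.001, 0.0]
ft_force: [-2.3, 4.9, 2.1]
grip_width: 0.0279
```

Call:
arm_command(
  targets=[
    [0,0,0,0,2.2],
    [0,0,0,0,2.2],
    [0,0,0,0,2.2],
    [0,0,0,0,2.2],
    [0,0,0,0,2.2],
  ],
)

```text
time: 18.1
position: [0.5171, 0.0029, 0.2605]
tool_rot: [-0.105, 0.994, 0.001, -0.0]
ft_force: [-3.8, 5.7, 1.3]
grip_width: 0.0279
```

```bash
python3 - <<'E'
from h import *
lid('l5'); snap('top','l5top'); lid()
w=cloud('l5scene'); a=np.radians(12.24); X=np.array([np.cos(a),np.sin(a)]); Y=np.array([-X[1],X[0]])
l=w[...,:2]-np.array([.7040,.0428]); s=-(l@X); t=l@Y; z=w[...,2]-.110
m=(s>.04)&(s<.16)&(abs(t)<.09)&(z>.0)&(z<.25)
p=np.polyfit(s[m],z[m],1); r=z[m]-np.polyval(p,s[m]); k=abs(r)<.015; p=np.polyfit(s[m][k],z[m][k],1); print(m.sum(),k.sum(),'q from depth',np.arctan(p[0]),p)
E
```

```text
t 18.1 pos [0.5171 0.0029 0.2605] r 0.2479 q 0.6908 lat 0.0006 F [-3.8  5.7  1.3] w 0.0279
t 18.25 pos [0.5171 0.0029 0.2605] r 0.2479 q 0.6907 lat 0.0006 F [-2.2  5.2  0.9] w 0.0275
2960 2079 q from depth 0.6875038811105502 [0.8211483  0.01411572]
```

View pics/l5wrist.png

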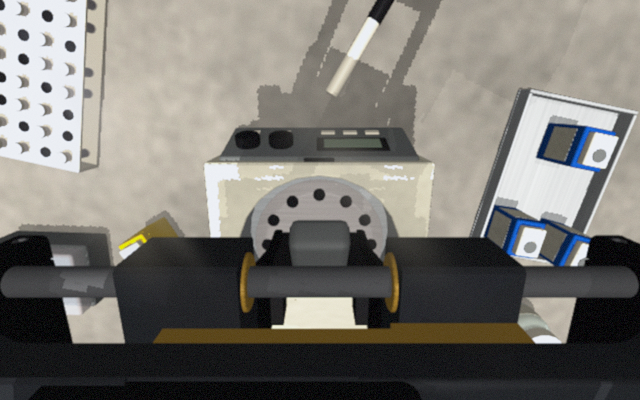

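View pics/l5top.png

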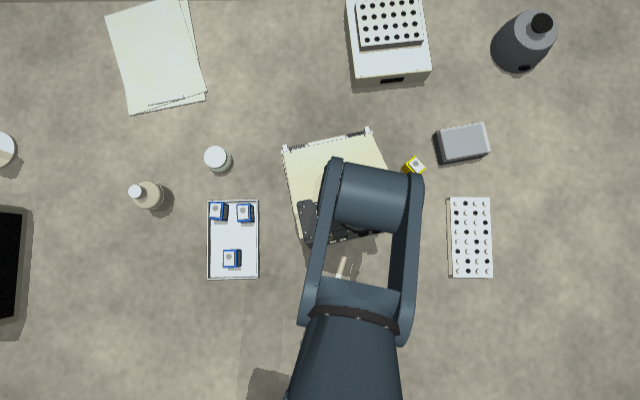

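The top view shows the placed cartridge upright in the tray at (232,258), the other two where they were, and everything else unmoved. The lid is held still at about 0.69 rad, so I'm handing in.

```bash
python3 -c "
from h import *
print(robot.hand_in()); lid()"
```

```text
the job is handed in; nothing more can be done
None
the job is handed in; nothing more can be done
```

I set the cartridge from the lid down upright in the free half of the tray and released it. Then I pinched the lid by its front grip, raised it past its balance point and eased it back to about 0.69 rad. I handed in at 18.3 s, still holding it; no verdict was reported.

- **Cartridge:** after release, wrist depth put it at (0.431, 0.282) with its top at z = 0.076, standing on the tray floor.
- **Peak:** the pinch position gave 0.869 rad and the depth plane fit 0.858. Both are past 0.83, and the lid was held there for 0.25 s.
- **Final hold:** the two methods gave 0.691 and 0.688 rad. The tool was still and the grip width was about 27.7 mm on the 28 mm tongue.
- **Rest of the bench:** in the last top view the other two cartridges stood upright in place and the other things looked unmoved, though the arm covered part of the marker.
- **Disagreements:**
  - The first descent to the cartridge ended about 9 mm off, because I had read the pose before the arm settled. I corrected it before closing the fingers.
  - A steady sideways force of about 5 N stayed at the wrist while gripping the lid, from being pinched slightly off centre. I left it, as the lid was steady.

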